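# Push a book through the flap of a drop box

### The arm

A 7-joint arm with a two-finger parallel gripper is mounted at the origin on the work surface. World frame = base frame: x ahead of the robot, y to its left, z up, the work surface at z = 0. Lengths are in m, angles in degrees, forces in N, time in s.
With the tool pointing down it reaches from about 0.425 to 0.875 m from the base axis. Payload 4.7 kg.
Tool frame: the origin (TCP) lies midway between the tips of the shut fingers; the grasp point (between the pads) lies 19 mm behind it; y points along the fingers, x is the direction in which the jaws open and shut, and the axes are right-handed (so a half turn about y gives the same grasp; the last joint's range is limited). The gripper opens to 87 mm and grips with 3 to 60 N. Pads are 19 mm wide; open, the fingers measure 117 mm over their backs; the gripper's body (75 mm by 190 mm) begins 51 mm behind the grasp point.
Start: joints at [-66.572, 18.392, -4.016, 83.108, 1.295, 78.541, -3.26], TCP at [0.25, 0.6, 0.223] pointing down, gripper open.
Joint ranges: [-163.93, 163.93], [-17.29, 119.83], [-79.2, 71.16], [3.27, 140.29], [-89.18, 269.18], [5.43, 117.66], [-154.24, 154.24]. Speed limits (degrees/s): [147.25, 147.25, 180, 180, 180, 180, 180].

### API

Orientations are given as [roll, pitch, yaw] about the fixed x, y, z axes, in that order (R = Rz(yaw) Ry(pitch) Rx(roll)).
In Python, from cell import env gives the robot as it stands.
- The arm moves only by the tool carry_out, never from a script. Its argument "targets" is a list of rows, each a list of 2 entries, a list of its own where there are three numbers: the shift along the tool's x, y, z in mm, then the turn, a rotation vector about the tool's x, y, z in degrees. A call has 1 to 12 rows; each row shifts and turns the commanded pose from where the row before left it, along the tool's axes as they then stand; what a row does not reach is not made up. A row lasts 1/10 s, in which the tool goes at most 50 mm and 8.59 degrees, less where a joint would pass 70% of its speed; a pose out of reach is approached as far as the arm can. A call with a gripper value outside its range is refused whole. "jaw" is the opening, from 0 (shut) to 1 (fully open), set as the call begins (left out, the last holds). The fingers move at their own pace and stop on an object; "squeeze" is the grip in N (left out, the last holds). Time passes only in rows, so rows that do not move let the fingers close. It gives the time, the measured TCP pose, the force and the opening at its end, in the units of the state.
- env.get_obs(): the state, without advancing time (a new reading comes with each control period).
- env.read_camera(name): name is "scene" or "side" or "wrist"; returns the picture (420x560x3 uint8, red, green, blue); there is no depth.
- env.get_calibration(name): a dict with "fx", "fy", "cx", "cy" (pixels), "R" (3x3) and "t" (3): a world point X has camera coordinates R X + t; the wrist camera has in their place "hand_eye" (4x4, takes a point from camera to tool coordinates, whose origin is the TCP and whose axes are the tool frame's). Camera axes: x right, y down, z forward; pixel columns grow to the right and rows downward; lengths in m; the calibration is good to about 2 mm. A picture is of the moment at which its call begins: read the wrist's pose just before it. get_calibration takes no time and is no camera call.
- env.sign_off(): hands the job in, once; it reports no verdict.
Trained networks look in the newest picture that a camera, given by its name, has taken for a name from the list of things; names that differ only in an ending like _2 or _b are one class to them, and where a whole thing is asked for, a point or a joint stands for the part that bears it (a point fixed in the world has none). Each returns a list of dicts, best first, with "p" (0 to 1); they miss things now and then, are a little off and sometimes report something else, mostly with a low value. They report only what shows in the picture. A call takes as long as a camera call. They do not tell look-alikes from the thing itself.
- env.outline_of(camera, label): "mask" (420x560 bool, what is visible of it) and "xy" ([column, row] in pixels, amid what is visible of it).
The state is a dict: "time_s": time; "qpos": joint angles; "joint_velocities": joint speeds; "effort": joint torques, N m; "tool_pos": TCP position; "tool_rot": TCP orientation; "force": force on the tool from outside, world axes, zero at the start; "wrist_torque": the same for the moment, N m; "grip_width": finger opening in m.
Only numpy, scipy, OpenCV 4.12 (cv2) and the standard library are available. Lean on these libraries where they do the work, as an engineer would, in place of code of your own. Each camera call takes 0.05 s, during which the arm holds its last target.

### The job

With the fingertips, without ever picking the book up, push the book that lies on the drop box's ledge in line with the opening and slide it on through the hanging flap until it drops down inside the box. Then draw the fingers back out so that the flap swings fully shut behind it. Keep the book on the ledge until it goes in, and leave the mug, the jar and the tape roll where they are.

Things in the scene. Friction and masses are not known exactly. Their poses are not given: they have to be found in the camera images.
- drop_box: Fixed plywood book drop box on the work surface; place and yaw (within 0.2 rad) vary. Origin on the work surface under the middle of the opening's front face; +x level into the box, away from the robot, +y left, z up. In this frame (mm): walls, front panel and flat clear top reach z = 195; the box is 304 wide and spans x 0 to 330. Other points of it below; all share its axes.
- ledge (a point): Middle of the box's feed ledge, on its top face (drop_box frame -120, 0, 100 mm). The ledge is a flat level board without rails in front of the opening: x -240 to 0, y -170 to 170, top at z = 100 mm.
- slot (a point): Middle of the opening's lower edge, at its front face (drop_box frame 0, 0, 100 mm), level with the ledge. The opening is 144 mm wide (y -72 to 72) and 80 high (z 100 to 180) in a front panel 12 thick (x 0 to 12) that is 280 wide. Fingers going in must pass under its top edge: lean the tool so that they point forwards and down.
- sill_edge (a point): Middle of the inner edge of the slippery steel sill that carries the ledge's level on inside (drop_box frame 64, 0, 100 mm); beyond it a steel slide goes down at 42 degrees to the floor at z = 8. A book tips and slides in by itself once its middle is 0 to 10 mm past this edge: pushed end-on, its rear is then from 6 before to 4 mm past the opening's front face; the fingers must follow it that far.
- flap (a joint): Aluminium flap, 156 mm wide, 76 long, 4 thick, about 0.1 kg, hanging behind the opening from a hinge just inside its top edge (drop_box frame x = 14, z = 180 mm). 0 rad = hanging shut; it swings inwards only (away from the robot), positive as it opens, to 1.5 rad; needs under 2 N; falls shut by its weight in about 1 s when nothing holds it.
- book_center (a point): Centre of the loose hardback book lying flat on the ledge: 140 mm long (its x), 95 wide (its y), 38 thick, about 0.35 kg (varies); sliding it takes 1 to 4 N. Cloth cover, white page edges. Starts up to 50 mm to either side of the opening's middle, turned up to 0.3 rad from the box's x axis, its front end 20 to 75 mm before the opening. Centre 19 mm above the ledge.
- mug: Bystander: white mug, 80 mm across, 95 high, on the work surface beside the box; origin at the centre of its underside.
- jar: Bystander: closed glass jar, 68 mm across, 100 high, on the work surface beside the box; origin at the centre of its underside.
- tape_roll: Bystander: roll of brown tape, 84 mm across, 24 high, lying flat on the work surface beside the box; origin at the centre of its underside.
- book: The same book, by its underside: origin at the centre of its underside, axes as book_center.
Not all that is in view belongs to the job. Of the things that look like the book, the middle-sized one is meant.

How it is judged:
By the outcome, as a careful person would: the job done as asked, in the order asked, and still so for the second after the job is handed in, with the robot touching nothing.
It also fails if it takes over 67 s, if anything falls off the work surface, if the arm or the gripper's body presses on something with over 40 N, if the wrist force passes 120 N, or if a joint passes its speed limit or range.

## Working session

There is one attempt and no reset: what is moved stays moved. The work goes in short steps, Python scripts to look and compute and a tool call to move; the robot and the scene stay as the last step left them, time stands still between calls to the robot, and variables do not carry over. Pictures are saved under pics/ and viewed, and the job is handed in when it is done.

Besides the shell and the picture viewer there is one more tool, called as name([rows], argument=value, ...), one row to a line, values as JSON. carry_out: Moves the arm, as the interface text tells. Its arguments: {"type":"object","properties":{"targets":{"type":"array","items":{"type":"array"}},"jaw":{"type":"number"},"squeeze":{"type":"number"}},"required":["targets"]}

```bash
mkdir -p pics; ls; python3 - <<'E'
from cell import env
import cv2,numpy as np
np.set_printoptions(precision=4,suppress=True)
o=env.get_obs();print({k:np.round(v,3) for k,v in o.items()})
for n in ["scene","side","wrist"]:
    im=env.read_camera(n);cv2.imwrite(f"pics/{n}0.png",im[:,:,::-1])
    print(n,env.get_calibration(n))
E
```

```text
pics
{'time_s': np.float64(0.0), 'qpos': array([-66.572,  18.438,  -4.013,  83.177,   1.296,  78.541,  -3.261]), 'joint_velocities': array([ 0.014, -0.113,  0.038,  0.05 ,  0.017,  0.027, -0.036]), 'effort': array([  0.   , -49.129,  -0.404, -31.252,  -0.064,   0.044,   0.   ]), 'tool_pos': array([0.25 , 0.599, 0.221]), 'tool_rot': array([-90.008,   0.111,  67.378]), 'force': array([-1.425, -0.877, -0.068]), 'wrist_torque': array([0.037, 0.008, 0.017]), 'grip_width': np.float64(0.087)}
scene {'fx': 416.27003479838453, 'fy': 416.27003479838453, 'cx': 283.66588919985946, 'cy': 214.4894563900569, 'R': array([[ 0.4326,  0.9012, -0.0243],
       [ 0.5232, -0.273 , -0.8073],
       [-0.7342,  0.3366, -0.5897]]), 't': array([-0.1964, -0.1779,  1.722 ])}
side {'fx': 381.3835693955763, 'fy': 381.3835693955763, 'cx': 280.8082745397594, 'cy': 211.22455026776274, 'R': array([[ 0.8527, -0.5224,  0.0015],
       [-0.3723, -0.6098, -0.6996],
       [ 0.3664,  0.596 , -0.7145]]), 't': array([-0.4563,  0.2686,  0.8133])}
wrist {'fx': 340.2843141883454, 'fy': 340.2843141883454, 'cx': 275.77739595809965, 'cy': 207.46549762590678, 'hand_eye': array([[ 1.    , -0.0001,  0.001 ,  0.0005],
       [-0.001 , -0.2435,  0.9699, -0.1627],
       [ 0.0001, -0.9699, -0.2435,  0.0668],
       [ 0.    ,  0.    ,  0.    ,  1.    ]])}
```

View pics/scene0.png

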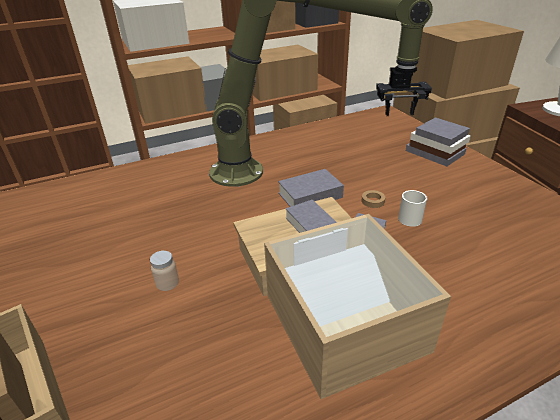

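View pics/side0.png

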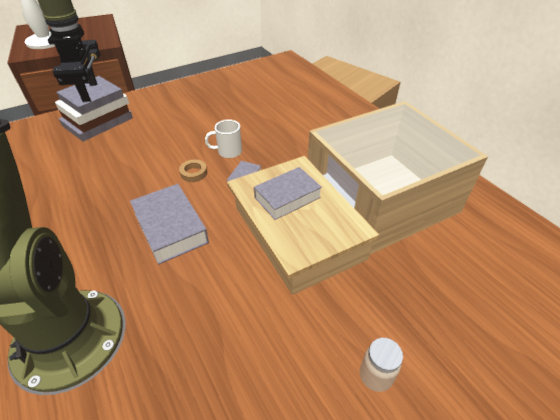

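View pics/wrist0.png

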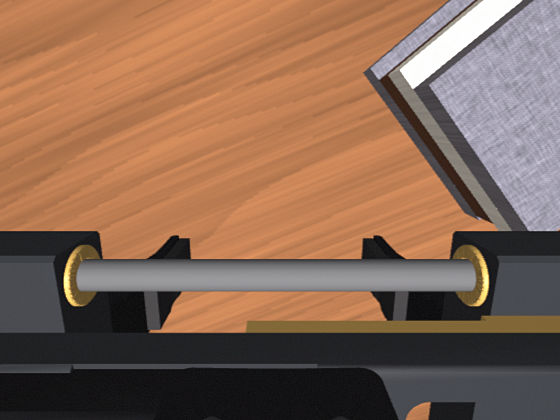

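The book on the ledge is at about scene (312,214) / side (288,190). Look-alikes are the larger book on the table, scene (311,187) / side (170,222), the small one on the table, scene (370,221) / side (243,173), and the stack at scene (440,140). The middle-sized one is the book on the ledge. I'll check it in a close crop next and measure.

```bash
python3 - <<'E'
from cell import env
import cv2,numpy as np
for n in ["scene","side"]:
    im=cv2.imread(f"pics/{n}0.png")
    for lab in ["drop_box","book","flap","mug","jar","tape_roll"]:
        r=env.outline_of(n,lab)
        for k,d in enumerate(r[:4]):
            m=d["mask"]; ys,xs=np.where(m)
            print(n,lab,round(d["p"],2),np.round(d["xy"]),m.sum(),xs.min(),xs.max(),ys.min(),ys.max())
        if r: np.save(f"m_{n}_{lab}.npy",np.array([d["mask"] for d in r]))
im=cv2.imread("pics/side0.png")[90:290,220:490]; cv2.imwrite("pics/side_c.png",cv2.resize(im,(800,593),interpolation=cv2.INTER_CUBIC))
im=cv2.imread("pics/scene0.png")[165:400,225:460]; cv2.imwrite("pics/scene_c.png",cv2.resize(im,(600,600),interpolation=cv2.INTER_CUBIC))
print(env.get_obs()["time_s"])
E
```

```text
scene drop_box 0.62 [342. 295.] 25216 233 449 197 398
scene book 0.62 [311. 189.] 1620 279 343 169 205
scene book 0.56 [305. 213.] 1058 286 335 200 232
scene flap 0.71 [342. 294.] 25059 234 449 198 397
scene mug 0.65 [410. 209.] 793 399 426 190 226
scene jar 0.82 [163. 268.] 876 150 178 251 290
scene tape_roll 0.54 [374. 200.] 324 362 384 190 207
scene tape_roll 0.28 [341. 293.] 25413 233 450 198 398
side drop_box 0.83 [363. 193.] 25865 227 486 101 294
side book 0.77 [170. 222.] 3795 130 208 184 264
side book 0.76 [287. 191.] 2125 254 319 168 219
side book 0.73 [244. 169.] 332 227 260 161 180
side flap 0.67 [340. 182.] 598 327 357 157 199
side mug 0.84 [227. 137.] 925 206 241 120 157
side jar 0.86 [382. 362.] 1703 359 402 338 391
side tape_roll 0.57 [192. 170.] 449 180 206 160 181
0.75
```

View pics/side_c.png

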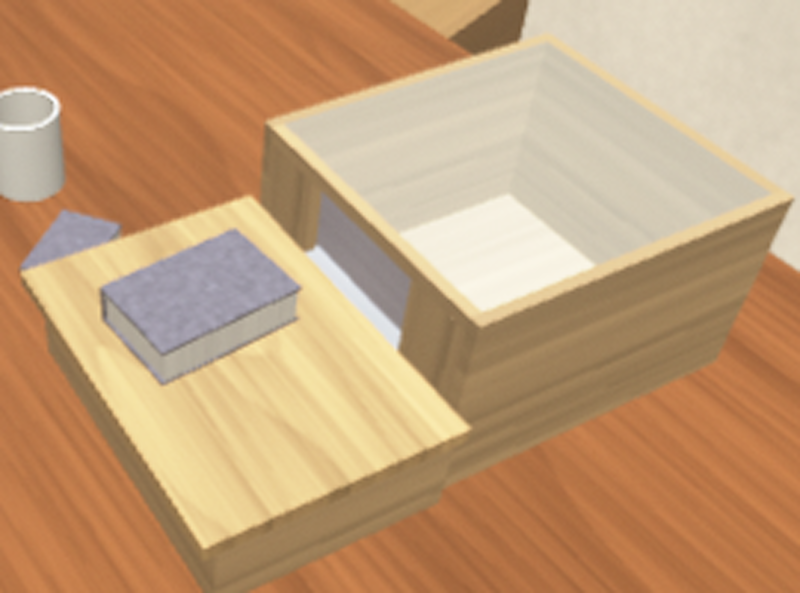

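View pics/scene_c.png

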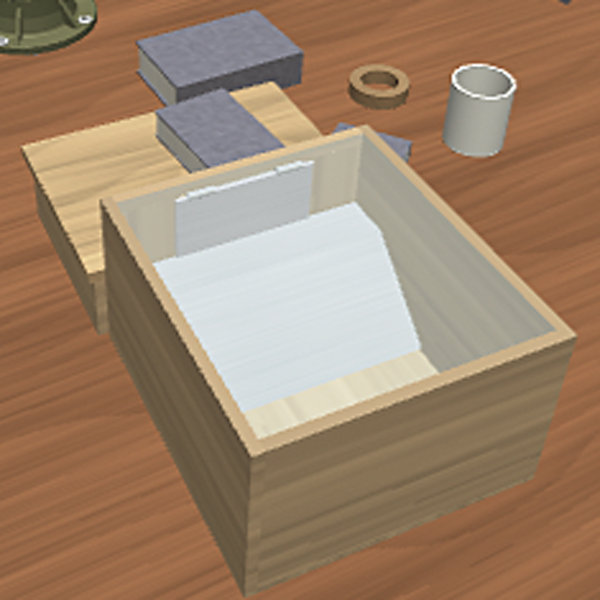

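```bash
cat > h.py <<'E'
import numpy as np, cv2
from scipy.optimize import least_squares
from scipy.spatial.transform import Rotation as Ro
from cell import env
np.set_printoptions(precision=4,suppress=True)
def proj(n,X):
    c=env.get_calibration(n);p=np.asarray(X)@np.array(c["R"]).T+np.array(c["t"])
    return np.c_[c["fx"]*p[:,0]/p[:,2]+c["cx"],c["fy"]*p[:,1]/p[:,2]+c["cy"]]
def pose(q,P):
    c,s=np.cos(q[2]),np.sin(q[2]);P=np.asarray(P,float)
    return np.c_[q[0]+c*P[:,0]-s*P[:,1],q[1]+s*P[:,0]+c*P[:,1],P[:,2]]
def fit(data,q0):
    def f(q): return np.concatenate([(proj(n,pose(q,P))-np.array(u)).ravel() for n,P,u in data])
    r=least_squares(f,q0,loss="soft_l1",f_scale=1.0);return r.x,f(r.x).reshape(-1,2)
E
python3 - <<'E'
from h import *
m=.001
S=lambda a:np.array(a)/ (800/270)+[220,90]
C=lambda a:np.array(a)/ (600/235)+[225,165]
P1=np.array([[0,152,195],[0,-152,195],[330,-152,195],[330,152,195],[-240,170,100],[-240,-170,100],[0,-170,100],[0,170,100]])*m
u1=S([(268,122),(480,323),(792,200),(547,37),(23,270),(207,548),(470,430),(250,197)])
P2=np.array([[0,-152,195],[0,152,195],[330,152,195],[330,-152,195],[-240,-170,100],[-240,170,100],[330,-152,0]])*m
u2=C([(102,200),(365,128),(575,335),(252,452),(23,149),(277,84),(248,595)])
q,r=fit([("side",P1,u1),("scene",P2,u2)],[.6,0,0]);print("box",q,np.degrees(q[2]));print(r)
for n,P,u in(("side",P1,u1),("scene",P2,u2)): print(n,fit([(n,P,u)],q)[0])
# book: front +x
a,b=70,47.5;T,B=138,100
Pb=np.array([[-a,b,T],[a,b,T],[a,-b,T],[-a,-b,T],[-a,-b,B],[a,-b,B]])*m
ub=S([(103,290),(233,231),(299,289),(163,352),(163,382),(297,318)])
Pc=np.array([[-a,-b,T],[-a,b,T]])*m; uc=C([(157,112),(222,90)])
k,r=fit([("side",Pb,ub),("scene",Pc,uc)],[q[0]-.12,q[1],q[2]]);print("book",k,np.degrees(k[2]));print(r)
k2,_=fit([("side",Pb,ub)],k);print(k2)
for kk in(k,k2):
  c,s=np.cos(q[2]),np.sin(q[2]);d=kk[:2]-q[:2];print("in box",c*d[0]+s*d[1],-s*d[0]+c*d[1],np.degrees(kk[2]-q[2]))
E
```

```text
box [ 0.7001 -0.0128 -0.0545] -3.120600232700305
[[-1.3115 -1.1248]
 [-0.0458  0.697 ]
 [ 0.6926 -1.8058]
 [ 0.0745 -2.3417]
 [-1.1877  0.0779]
 [-0.922  -0.3264]
 [ 0.464  -1.1992]
 [-0.3073 -1.3872]
 [-1.2811 -0.2971]
 [ 0.3797 -1.6083]
 [ 1.2296  0.3859]
 [-0.1498  2.6661]
 [-1.4035 -1.1304]
 [-2.1204 -1.3548]
 [-1.4531  2.1745]]
side [ 0.6994 -0.0149 -0.0571]
scene [ 0.6986 -0.0093 -0.0591]
book [0.5749 0.0328 0.0486] 2.783856311446047
[[-1.2108 -1.6594]
 [ 0.5448 -1.8043]
 [ 0.927  -1.3368]
 [-0.2093 -0.06  ]
 [-0.0556  0.9461]
 [ 0.4334  0.0033]
 [-1.6897 -0.6295]
 [-0.3808 -0.9277]]
[0.5734 0.0313 0.0566]
in box -0.12748611361338064 0.038685409846119304 5.904456544146352
in box -0.12889284700484702 0.03710995064713292 6.36126706580381
```

The crops confirm the choice: the book on the ledge (side crop 200,300) is the middle-sized one, lying 38 mm left of the opening's middle and turned about +6°. First I turn the tool in line with the box and move beside the book, on its +y side.

carry_out([
  [[0, 0, 0], [0, 7.8, 0]],
  [[0, 0, 0], [0, 7.8, 0]],
  [[0, 0, 0], [0, 7.8, 0]],
  [[0, 0, 0], [0, 7.8, 0]],
  [[0, 0, 0], [0, 7.8, 0]],
  [[0, 0, 0], [0, 7.8, 0]],
  [[0, 0, 0], [0, 7.8, 0]],
  [[0, 0, 0], [0, 7.8, 0]],
  [[0, 0, 0], [0, 8.1, 0]],
  [[0, 0, 0], [0, 0, 0]],
], jaw=1)

```text
time_s: 1.75
tool_pos: [0.25, 0.6, 0.2226]
tool_rot: [-90.0, -0.0, -3.1]
force: [0.8, -1.0, 0.2]
grip_width: 0.0873
```

carry_out([
  [[15, 0, -20], [0, 0, 0]],
  [[30, 0, -39], [0, 0, 0]],
  [[30, 0, -39], [0, 0, 0]],
  [[30, 0, -39], [0, 0, 0]],
  [[30, 0, -39], [0, 0, 0]],
  [[30, 0, -39], [0, 0, 0]],
  [[30, 0, -39], [0, 0, 0]],
  [[30, 0, -39], [0, 0, 0]],
  [[30, 0, -39], [0, 0, 0]],
  [[30, 0, -39], [0, 0, 0]],
  [[30, 0, -39], [0, 0, 0]],
  [[0, 0, 0], [0, 0, 0]],
])

```text
time_s: 2.95
tool_pos: [0.5461, 0.1644, 0.2232]
tool_rot: [-90.2, -0.2, -3.6]
force: [-0.0, -1.3, -0.4]
grip_width: 0.0871
```

```bash
python3 - <<'E'
from h import *
o=env.get_obs();print(o["tool_pos"],o["tool_rot"],o["time_s"])
im=env.read_camera("wrist");cv2.imwrite("pics/w1.png",im[:,:,::-1])
E
```

```text
[0.5461 0.1644 0.2232] [-90.2172  -0.1996  -3.6324] 2.95
```

View pics/w1.png

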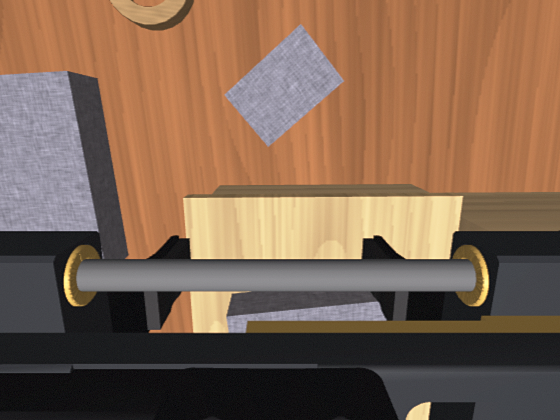

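```bash
cat >> h.py <<'E'
BOX=np.array([.6995,-.0125,-.056])
def projw(o,X):
    c=env.get_calibration("wrist");H=np.array(c["hand_eye"])
    R=Ro.from_euler("xyz",o["tool_rot"],degrees=True).as_matrix()
    Xt=(np.asarray(X)-o["tool_pos"])@R
    p=(Xt-H[:3,3])@H[:3,:3]
    return np.c_[c["fx"]*p[:,0]/p[:,2]+c["cx"],c["fy"]*p[:,1]/p[:,2]+c["cy"]]
def inbox(p,yaw=0):
    c,s=np.cos(BOX[2]),np.sin(BOX[2]);d=np.asarray(p)[:2]-BOX[:2]
    return np.array([c*d[0]+s*d[1],-s*d[0]+c*d[1]])*1000
E
python3 - <<'E'
from h import *
o=env.get_obs()
print(projw(o,pose(BOX,np.array([[-240,170,100],[0,170,100],[-240,150,100]])*.001)))
k=[.574,.032,.053]
print(projw(o,pose(k,np.array([[-70,47.5,138],[70,47.5,138],[-70,47.5,100],[70,47.5,100]])*.001)))
print(inbox(o["tool_pos"]))
E
```

```text
[[189.3447 205.1281]
 [467.2706 204.1346]
 [190.8262 227.2807]]
[[231.0269 325.9368]
 [402.0211 308.6151]
 [236.1516 302.1815]
 [387.0547 286.6337]]
[-165.2037  172.3234]
```

The ledge corners and the book both show about 8 px (≈6 mm) further +y than predicted. They agree with each other, so I shift both estimates by about +5 mm. Now down beside the book.

carry_out([
  [[19, 0, -22], [0, 0, 0]],
  [[19, 0, -22], [0, 0, 0]],
  [[0, 25, 0], [0, 0, 0]],
  [[0, 30, 0], [0, 0, 0]],
  [[0, 30, 0], [0, 0, 0]],
  [[0, 20, 0], [0, 0, 0]],
  [[0, 7, 0], [0, 0, 0]],
  [[0, 0, 0], [0, 0, 0]],
  [[0, 0, 0], [0, 0, 0]],
])

```text
time_s: 3.9
tool_pos: [0.5785, 0.1283, 0.1118]
tool_rot: [-89.9, -0.1, -3.0]
force: [0.2, 0.5, 0.3]
grip_width: 0.0872
```

```bash
python3 - <<'E'
from h import *
for n in ["scene","side"]:
    im=env.read_camera(n);cv2.imwrite(f"pics/{n}2.png",im[:,:,::-1])
o=env.get_obs();print(o["tool_pos"],o["tool_rot"],inbox(o["tool_pos"]),o["qpos"])
im=cv2.imread("pics/side2.png")[90:290,220:490]; cv2.imwrite("pics/side2_c.png",cv2.resize(im,(800,593),interpolation=cv2.INTER_CUBIC))
E
```

```text
[0.5788 0.128  0.1121] [-89.9295  -0.1403  -3.0705] [-128.3674  133.536 ] [-37.6829  16.7467  26.7102 100.326   -8.2708  64.7059 -11.4933]
```

View pics/side2_c.png

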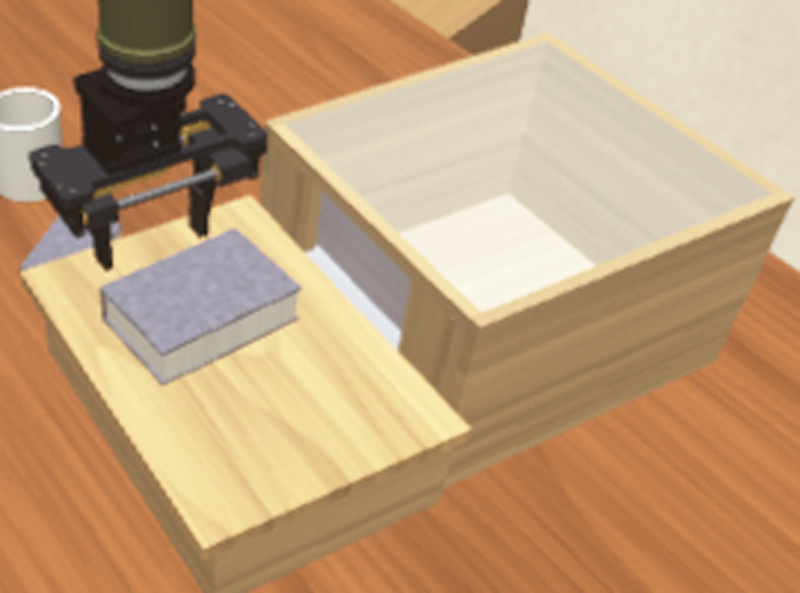

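Side crop: fingers hang left of the book at crop (103,255) and (200,225), clear of it. Now the sideways push, 70 mm along −z, which should also square the book.

carry_out([
  [[0, 0, -8], [0, 0, 0]],
  [[0, 0, -8], [0, 0, 0]],
  [[0, 0, -8], [0, 0, 0]],
  [[0, 0, -6], [0, 0, 0]],
  [[0, 0, -6], [0, 0, 0]],
  [[0, 0, -6], [0, 0, 0]],
  [[0, 0, -6], [0, 0, 0]],
  [[0, 0, -6], [0, 0, 0]],
  [[0, 0, -6], [0, 0, 0]],
  [[0, 0, 0], [0, 0, 0]],
])

```text
time_s: 5.0
tool_pos: [0.5745, 0.0661, 0.1106]
tool_rot: [-90.0, 0.0, -3.2]
force: [-0.2, -0.1, -0.3]
grip_width: 0.087
```

```bash
python3 - <<'E'
from h import *
for n in ["scene","side"]:
    im=env.read_camera(n);cv2.imwrite(f"pics/{n}3.png",im[:,:,::-1])
o=env.get_obs();print(o["tool_pos"],o["tool_rot"],inbox(o["tool_pos"]),o["force"])
im=cv2.imread("pics/side3.png")[90:290,220:490]; cv2.imwrite("pics/side3_c.png",cv2.resize(im,(800,593),interpolation=cv2.INTER_CUBIC))
E
```

```text
[0.5742 0.0663 0.1102] [-90.0834   0.0461  -3.1697] [-129.5547   71.6723] [-0.0003  0.0083 -0.1929]
```

View pics/side3_c.png

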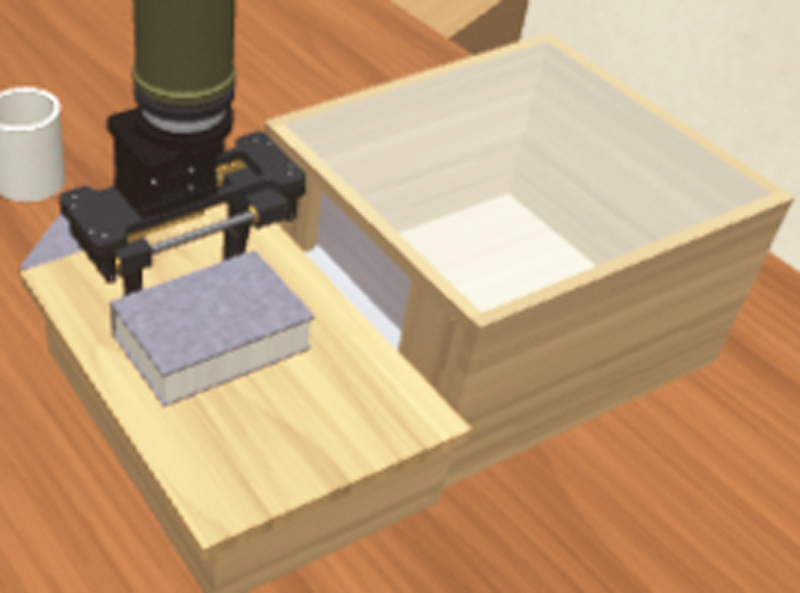

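Side crop: the fingers touch the book's left face, and it has moved and turned in line. I fit its corners against the box: (113,313), (256,257), (311,316), (163,376), lower (163,405), (308,346).

```bash
python3 - <<'E'
from h import *
S=lambda a:np.array(a)/ (800/270)+[220,90]
a,b=70,47.5;T,B=138,100
Pb=np.array([[-a,b,T],[a,b,T],[a,-b,T],[-a,-b,T],[-a,-b,B],[a,-b,B]])*.001
k,r=fit([("side",Pb,S([(113,310),(256,257),(311,316),(163,376),(163,405),(308,346)]))],[.57,0,0]);print(k,r)
q=np.array([.6994,-.0149,-.0571])
c,s=np.cos(q[2]),np.sin(q[2]);d=k[:2]-q[:2];print("in box",c*d[0]+s*d[1],-s*d[0]+c*d[1],np.degrees(k[2]-q[2]))
E
```

```text
[ 0.5664  0.0034 -0.0485] [[-1.5735 -2.5684]
 [-0.734  -2.4663]
 [ 1.2272  0.0116]
 [-0.0946 -0.052 ]
 [ 0.0588  1.2728]
 [ 0.9136  1.0239]]
in box -0.13384977308739165 0.010699902859239701 0.4954730908006644
```

carry_out([
  [[0, 0, -4], [0, 0, 0]],
  [[0, 0, -4], [0, 0, 0]],
  [[0, 0, -4], [0, 0, 0]],
  [[0, 0, 0], [0, 0, 0]],
  [[0, 0, 8], [0, 0, 0]],
  [[0, 0, 15], [0, 0, 0]],
  [[0, 0, 20], [0, 0, 0]],
  [[0, 0, 0], [0, 0, 0]],
])

```text
time_s: 5.9
tool_pos: [0.5761, 0.1038, 0.1104]
tool_rot: [-89.9, 0.0, -2.8]
force: [-1.0, 0.2, -0.3]
grip_width: 0.0871
```

```bash
python3 - <<'E'
from h import *
for n in ["scene","side"]:
    im=env.read_camera(n);cv2.imwrite(f"pics/{n}4.png",im[:,:,::-1])
o=env.get_obs();print(o["tool_pos"],o["tool_rot"],inbox(o["tool_pos"]),o["force"])
im=cv2.imread("pics/side4.png")[90:290,220:490]; cv2.imwrite("pics/side4_c.png",cv2.resize(im,(800,593),interpolation=cv2.INTER_CUBIC))
E
```

```text
[0.5761 0.0995 0.1105] [-90.0254   0.0075  -2.9822] [-129.4738  104.9528] [ 0.5837 -0.4109 -0.1373]
```

View pics/side4_c.png

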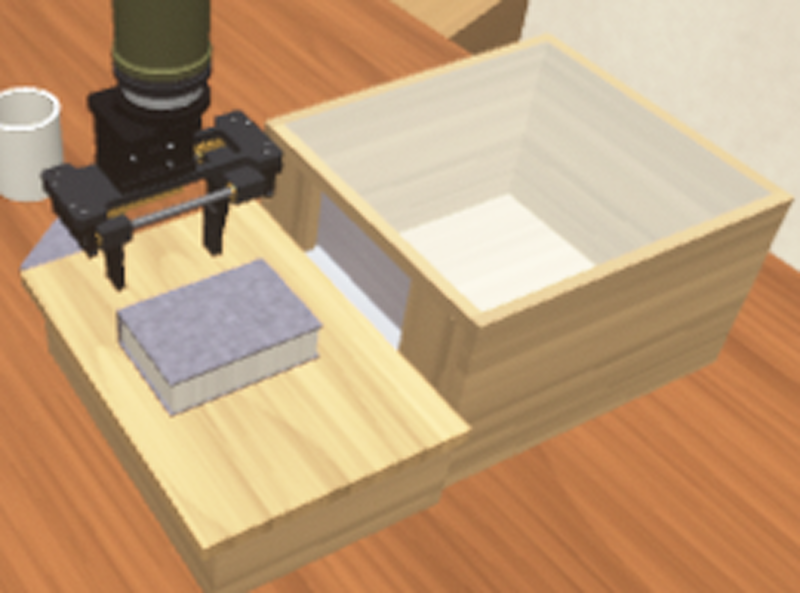

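The book now lies straight and close to the middle; the fingers are clear. Raise, turn 90° with the jaws narrowed, and go behind the book.

carry_out([
  [[0, -20, 10], [0, 0, 0]],
  [[0, -40, 0], [0, 0, 0]],
  [[0, -40, 0], [0, 0, 0]],
  [[0, -15, 0], [0, 0, 0]],
  [[0, 0, 0], [0, 0, 0]],
], jaw=0.55)

```text
time_s: 6.5
tool_pos: [0.5784, 0.1077, 0.2283]
tool_rot: [-89.9, -0.3, -3.2]
force: [-0.4, 0.1, -1.2]
grip_width: 0.0547
```

carry_out([
  [[0, 0, 0], [0, 8.2, 0]],
  [[0, 0, 0], [0, 8.2, 0]],
  [[0, 0, 0], [0, 8.2, 0]],
  [[0, 0, 0], [0, 8.2, 0]],
  [[0, 0, 0], [0, 8.2, 0]],
  [[0, 0, 0], [0, 8.2, 0]],
  [[0, 0, 0], [0, 8.2, 0]],
  [[0, 0, 0], [0, 8.2, 0]],
  [[0, 0, 0], [0, 8.2, 0]],
  [[0, 0, 0], [0, 8.2, 0]],
  [[0, 0, 0], [0, 8.2, 0]],
  [[0, 0, 0], [0, 0, 0]],
])

```text
time_s: 7.7
tool_pos: [0.5758, 0.1078, 0.2235]
tool_rot: [-90.2, -0.1, -93.4]
force: [0.0, 0.2, 0.1]
grip_width: 0.0477
```

```bash
python3 - <<'E'
from h import *
o=env.get_obs();print(o["tool_pos"],o["tool_rot"],inbox(o["tool_pos"]),o["qpos"],o["grip_width"])
E
```

```text
[0.5758 0.1078 0.2235] [-90.1632  -0.0974 -93.3842] [-130.2788  113.1472] [ -45.6014   11.9926   37.5509   93.6455   -7.4025   77.0812 -100.3573] 0.04769432317170416
```

carry_out([
  [[14, 0, -14], [0, 0, 0]],
  [[24, 0, -24], [0, 0, 0]],
  [[24, 0, -24], [0, 0, 0]],
  [[24, 0, -24], [0, 0, 0]],
  [[24, 0, -22], [0, 0, 0]],
  [[0, 0, 0], [0, 0, 0]],
  [[0, 0, 0], [0, 0, 0]],
])

```text
time_s: 8.4
tool_pos: [0.462, 0.0047, 0.225]
tool_rot: [-90.0, 0.1, -93.2]
force: [-0.1, 0.8, 0.2]
grip_width: 0.0476
```

```bash
python3 - <<'E'
from h import *
o=env.get_obs();print(o["tool_pos"],o["tool_rot"],inbox(o["tool_pos"]),o["qpos"],o["grip_width"])
im=env.read_camera("side");cv2.imwrite(f"pics/side5.png",im[:,:,::-1])
im=im[60:290,180:490,::-1]; cv2.imwrite("pics/side5_c.png",cv2.resize(im,(775,575),interpolation=cv2.INTER_CUBIC))
E
```

```text
[0.462  0.0047 0.225 ] [-90.0149   0.0706 -93.2234] [-238.0487    3.906 ] [ -45.4037   -7.7864   38.6194  109.4865    4.9114   76.6612 -101.4022] 0.04764720401135738
```

View pics/side5_c.png

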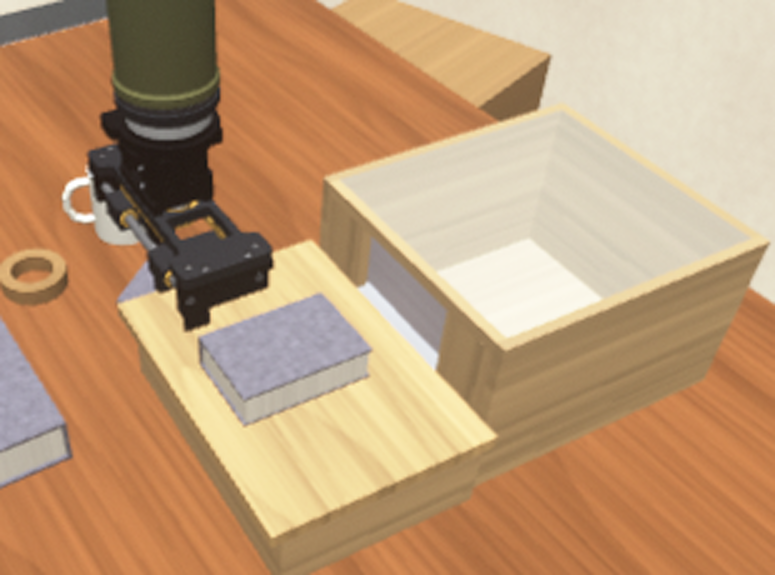

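Good clear view: the fingers hang behind the book's rear end (crop 195,315). Lower.

carry_out([
  [[0, 15, 0], [0, 0, 0]],
  [[0, 25, 0], [0, 0, 0]],
  [[0, 25, 0], [0, 0, 0]],
  [[0, 25, 0], [0, 0, 0]],
  [[0, 15, 0], [0, 0, 0]],
  [[0, 8, 0], [0, 0, 0]],
  [[0, 0, 0], [0, 0, 0]],
  [[0, 0, 0], [0, 0, 0]],
])

```text
time_s: 9.25
tool_pos: [0.4632, 0.0052, 0.113]
tool_rot: [-90.0, -0.0, -93.3]
force: [-0.0, -0.6, -0.1]
grip_width: 0.048
```

```bash
python3 - <<'E'
from h import *
o=env.get_obs();print(o["tool_pos"],o["tool_rot"],inbox(o["tool_pos"]),o["qpos"],o["force"])
im=env.read_camera("side");cv2.imwrite(f"pics/side6.png",im[:,:,::-1])
im=im[60:290,180:490,::-1]; cv2.imwrite("pics/side6_c.png",cv2.resize(im,(775,575),interpolation=cv2.INTER_CUBIC))
E
```

```text
[0.4632 0.0052 0.113 ] [-89.9646  -0.0277 -93.267 ] [-236.8729    4.4207] [-44.8399  -0.5984  41.1712 117.7792   0.4793  62.6402 -97.1573] [-0.0178 -0.6084 -0.0973]
```

View pics/side6_c.png

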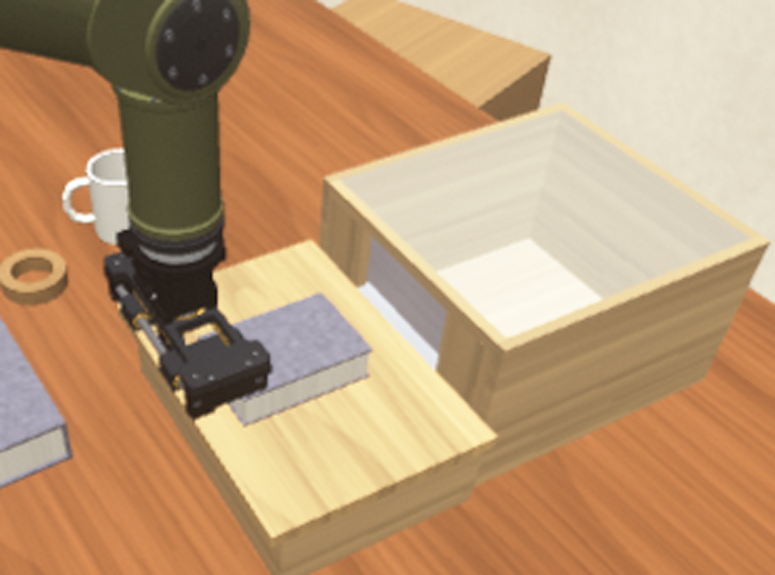

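carry_out([
  [[0, 0, 8], [0, 0, 0]],
  [[0, 0, 8], [0, 0, 0]],
  [[0, 0, 6], [0, 0, 0]],
  [[0, 0, 6], [0, 0, 0]],
  [[0, 0, 6], [0, 0, 0]],
  [[0, 0, 6], [0, 0, 0]],
  [[0, 0, 6], [0, 0, 0]],
  [[0, 0, 6], [0, 0, 0]],
  [[0, 0, 6], [0, 0, 0]],
  [[0, 0, 6], [0, 0, 0]],
  [[0, 0, 6], [0, 0, 0]],
  [[0, 0, 0], [0, 0, 0]],
])

```text
time_s: 10.5
tool_pos: [0.5339, 0.0007, 0.1127]
tool_rot: [-89.9, -0.0, -93.3]
force: [-0.4, -0.1, 0.0]
grip_width: 0.0476
```

```bash
python3 - <<'E'
from h import *
o=env.get_obs();print(o["tool_pos"],o["tool_rot"],inbox(o["tool_pos"]),o["qpos"],o["force"])
im=env.read_camera("side");cv2.imwrite(f"pics/side7.png",im[:,:,::-1])
im=im[60:290,180:490,::-1]; cv2.imwrite("pics/side7_c.png",cv2.resize(im,(775,575),interpolation=cv2.INTER_CUBIC))
E
```

```text
[0.5339 0.0007 0.1127] [-89.884   -0.0358 -93.3217] [-166.0537    3.9355] [-41.4217  10.7032  42.5381 108.8157  -8.0285  63.3675 -89.1024] [-0.4078 -0.1329  0.0029]
```

View pics/side7_c.png

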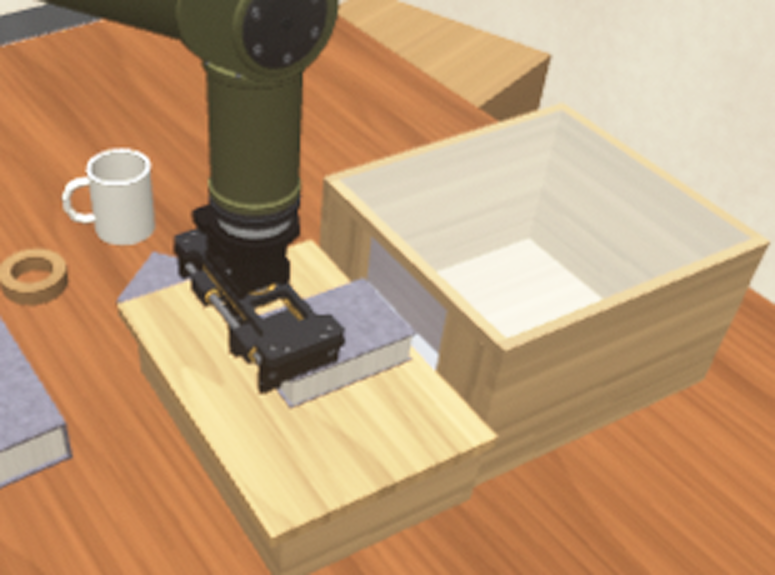

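```bash
python3 - <<'E'
from h import *
q=np.array([.6994,-.0149,-.0571])
c=env.get_calibration("side");R=np.array(c["R"]);t=np.array(c["t"])
def back(u,z):
    d=R.T@np.array([(u[0]-c["cx"])/c["fx"],(u[1]-c["cy"])/c["fy"],1]);o=-R.T@t
    X=o+d*(z-o[2])/d[2]; e=X[:2]-q[:2];C,s=np.cos(q[2]),np.sin(q[2]);return np.array([C*e[0]+s*e[1],-s*e[0]+C*e[1]])*1000
for u,z in(((411,335),.138),((411,357),.1),((290,403),.1),((290,376),.138),((363,281),.138)): print(back(np.array(u)/2.5+[180,60],z))
print((proj("side",pose(q,np.array([[0,-72,100],[0,72,100],[0,-72,180]])*.001))-[180,60])*2.5)
E
```

```text
[-19.3344 -49.1249]
[-10.4855 -44.3953]
[-149.1324  -41.7959]
[-150.6684  -42.1853]
[-16.0577  41.4952]
[[435.7704 370.6852]
 [357.1873 287.617 ]
 [447.7335 310.0963]]
```

The book is centred to within about 4 mm (side view). Now lean the tool 42° forwards behind the book.

carry_out([
  [[0, 0, 0], [6, 0, 0]],
  [[0, 0, 0], [6, 0, 0]],
  [[0, 0, 0], [6, 0, 0]],
  [[0, 0, 0], [6, 0, 0]],
  [[0, 0, 0], [6, 0, 0]],
  [[0, 0, 0], [6, 0, 0]],
  [[0, 0, 0], [6, 0, 0]],
  [[0, 0, 0], [0, 0, 0]],
  [[0, 0, 0], [0, 0, 0]],
])

```text
time_s: 11.45
tool_pos: [0.5329, 0.0032, 0.121]
tool_rot: [-52.8, 0.6, -93.0]
force: [0.6, 0.3, 0.4]
grip_width: 0.048
```

```bash
python3 - <<'E'
from h import *
o=env.get_obs();print(o["tool_pos"],o["tool_rot"],inbox(o["tool_pos"]),o["qpos"],o["force"])
R=Ro.from_euler("xyz",o["tool_rot"],degrees=True).as_matrix();print(R)
im=env.read_camera("side");cv2.imwrite(f"pics/side8.png",im[:,:,::-1])
im=im[60:290,180:490,::-1]; cv2.imwrite("pics/side8_c.png",cv2.resize(im,(775,575),interpolation=cv2.INTER_CUBIC))
E
```

```text
[0.5329 0.0032 0.121 ] [-52.8272   0.6291 -93.0202] [-167.2353    6.3978] [ -24.8883  -15.8301   16.1677  138.9647   29.1122   21.7884 -124.9467] [0.6149 0.3372 0.3888]
[[-0.0527  0.6038  0.7954]
 [-0.9986 -0.0231 -0.0486]
 [-0.011  -0.7968  0.6042]]
```

View pics/side8_c.png

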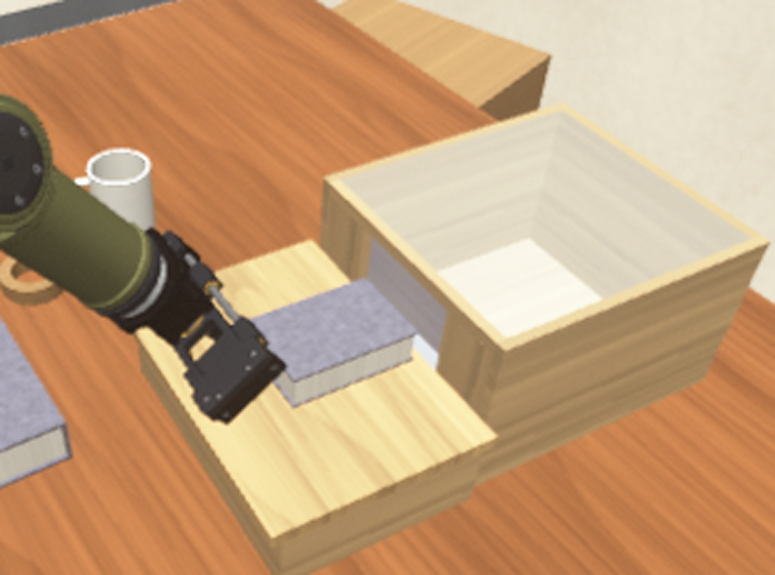

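The lean reached 37° (elbow near its limit), with the tip 8 mm higher and 2 mm left. Enough room; advance 45 mm, correcting both and adding lean on the way.

carry_out([
  [[1, 4, 4], [0, 0, 0]],
  [[1, 5, 3], [0, 0, 0]],
  [[1, 5, 3], [0, 0, 0]],
  [[0, 4, 5], [0, 0, 0]],
  [[0, 4, 5], [0, 0, 0]],
  [[0, 4, 5], [1.5, 0, 0]],
  [[0, 4, 5], [1.5, 0, 0]],
  [[0, 4, 5], [1.5, 0, 0]],
  [[0, 4, 4], [1.5, 0, 0]],
  [[0, 0, 0], [0, 0, 0]],
])

```text
time_s: 12.5
tool_pos: [0.5859, -0.001, 0.1131]
tool_rot: [-47.0, 0.5, -92.8]
force: [0.3, -0.4, -0.5]
grip_width: 0.0478
```

```bash
python3 - <<'E'
from h import *
o=env.get_obs();print(o["tool_pos"],o["tool_rot"],inbox(o["tool_pos"]),o["qpos"],o["force"])
im=env.read_camera("side");cv2.imwrite(f"pics/side9.png",im[:,:,::-1])
im=im[60:290,180:490,::-1]; cv2.imwrite("pics/side9_c.png",cv2.resize(im,(775,575),interpolation=cv2.INTER_CUBIC))
E
```

```text
[ 0.5859 -0.001   0.1131] [-46.9746   0.5284 -92.788 ] [-114.0958    5.1126] [ -16.2984   -7.7344    9.8663  137.7063   44.4123    9.9183 -140.2667] [ 0.3261 -0.3939 -0.5095]
```

View pics/side9_c.png

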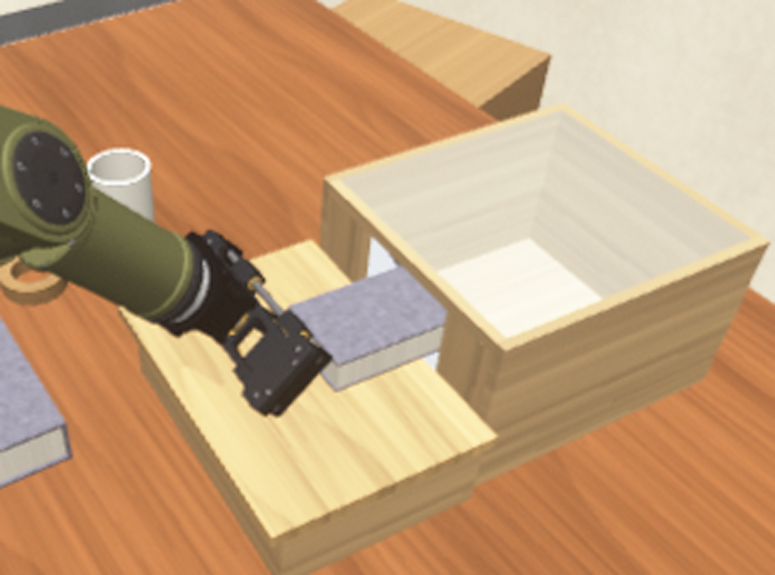

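Book is entering the opening and the flap is lifting; the book is straight. Continue.

carry_out([
  [[0, 3.5, 3.5], [0, 0, 0]],
  [[0, 3.5, 3.5], [0, 0, 0]],
  [[0, 3.5, 3.5], [0, 0, 0]],
  [[0, 3.5, 3.5], [0, 0, 0]],
  [[0, 3.5, 3.5], [0, 0, 0]],
  [[0, 3.5, 3.5], [0, 0, 0]],
  [[0, 3.5, 3.5], [0, 0, 0]],
  [[0, 3.5, 3.5], [0, 0, 0]],
  [[0, 0, 0], [0, 0, 0]],
])

```text
time_s: 13.45
tool_pos: [0.6265, -0.0027, 0.1133]
tool_rot: [-46.8, 0.6, -92.8]
force: [-0.6, -0.2, -0.0]
grip_width: 0.0479
```

```bash
python3 - <<'E'
from h import *
o=env.get_obs();print(o["tool_pos"],o["tool_rot"],inbox(o["tool_pos"]),o["qpos"],o["force"])
for n in("scene","side"):
    im=env.read_camera(n);cv2.imwrite(f"pics/{n}10.png",im[:,:,::-1])
a=cv2.imread("pics/side10.png")[60:290,200:480];b=cv2.imread("pics/scene10.png")[170:400,220:460]
cv2.imwrite("pics/c10.png",cv2.resize(np.hstack([a,b]),(800,354),interpolation=cv2.INTER_CUBIC))
E
```

```text
[ 0.6265 -0.0027  0.1133] [-46.8452   0.6026 -92.8131] [-73.4814   5.7148] [ -17.682    -2.3692   12.4641  133.0287   40.7374    8.3338 -136.3793] [-0.6426 -0.2465 -0.0382]
```

View pics/c10.png

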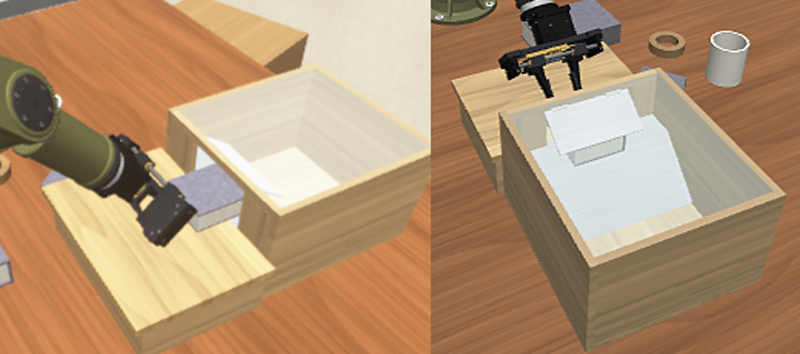

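carry_out([
  [[0, 3.5, 3.5], [0, 0, 0]],
  [[0, 3.5, 3.5], [0, 0, 0]],
  [[0, 3.5, 3.5], [0, 0, 0]],
  [[0, 3.5, 3.5], [0, 0, 0]],
  [[0, 3.5, 3.5], [0, 0, 0]],
  [[0, 3.5, 3.5], [0, 0, 0]],
  [[0, 3.5, 3.5], [0, 0, 0]],
  [[0, 3.5, 3.5], [0, 0, 0]],
  [[0, 3.5, 3.5], [0, 0, 0]],
  [[0, 3.5, 3.5], [0, 0, 0]],
  [[0, 0, 0], [0, 0, 0]],
])

```text
time_s: 14.65
tool_pos: [0.6756, -0.0052, 0.1113]
tool_rot: [-46.9, 0.6, -92.8]
force: [-0.3, -0.1, 1.0]
grip_width: 0.0478
```

```bash
python3 - <<'E'
from h import *
o=env.get_obs();print(o["tool_pos"],o["tool_rot"],inbox(o["tool_pos"]),o["qpos"],o["force"])
for n in("scene","side"):
    im=env.read_camera(n);cv2.imwrite(f"pics/{n}11.png",im[:,:,::-1])
a=cv2.imread("pics/side11.png")[60:290,200:480];b=cv2.imread("pics/scene11.png")[170:400,220:460]
cv2.imwrite("pics/c11.png",cv2.resize(np.hstack([a,b]),(800,354),interpolation=cv2.INTER_CUBIC))
E
```

```text
[ 0.6756 -0.0052  0.1113] [-46.8799   0.5962 -92.8302] [-24.2654   5.923 ] [ -16.232     4.0087   12.3936  127.0017   29.758     7.0854 -125.4602] [-0.3204 -0.114   1.0072]
```

View pics/c11.png

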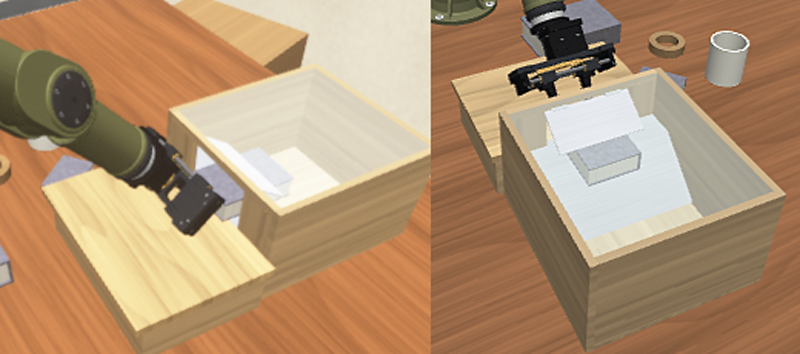

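carry_out([
  [[0, 2.5, 4], [0, 0, 0]],
  [[0, 2.5, 4], [0, 0, 0]],
  [[0, 3, 3.5], [0, 0, 0]],
  [[0, 3, 3.5], [0, 0, 0]],
  [[0, 3, 3.5], [0, 0, 0]],
  [[0, 0, 0], [0, 0, 0]],
  [[0, 0, 0], [0, 0, 0]],
])

```text
time_s: 15.45
tool_pos: [0.698, -0.0065, 0.1135]
tool_rot: [-46.9, 0.6, -92.8]
force: [-0.2, -0.4, -0.2]
grip_width: 0.0478
```

```bash
python3 - <<'E'
from h import *
o=env.get_obs();print(o["tool_pos"],o["tool_rot"],inbox(o["tool_pos"]),o["qpos"],o["force"])
for n in("scene","side"):
    im=env.read_camera(n);cv2.imwrite(f"pics/{n}12.png",im[:,:,::-1])
a=cv2.imread("pics/side12.png")[60:290,200:480];b=cv2.imread("pics/scene12.png")[170:400,220:460]
cv2.imwrite("pics/c12.png",cv2.resize(np.hstack([a,b]),(800,354),interpolation=cv2.INTER_CUBIC))
E
```

```text
[ 0.698  -0.0065  0.1135] [-46.9162   0.5849 -92.8317] [-1.8647  5.9452] [ -13.1946    6.4467    9.7894  123.9653   24.4368    7.4394 -120.0063] [-0.2315 -0.3837 -0.2079]
```

View pics/c12.png

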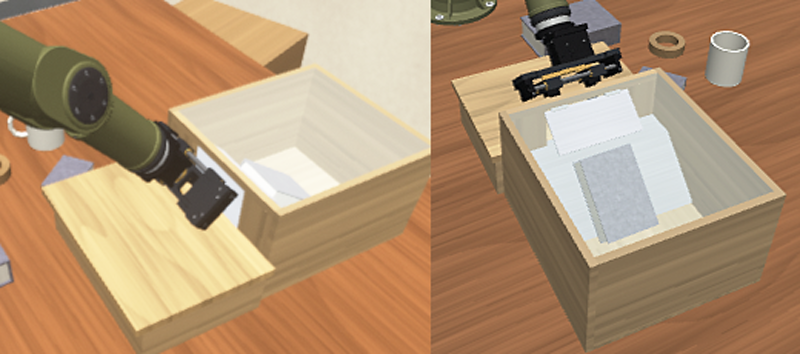

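The book has tipped and is sliding down (right half, 620,190). Draw straight back.

carry_out([
  [[0, -5, -6], [0, 0, 0]],
  [[0, -10, -11], [0, 0, 0]],
  [[0, -12, -13], [0, 0, 0]],
  [[0, -12, -13], [0, 0, 0]],
  [[0, -12, -13], [0, 0, 0]],
  [[0, -12, -13], [0, 0, 0]],
  [[0, -12, -8], [0, 0, 0]],
  [[0, -12, 0], [0, 0, 0]],
  [[0, -12, 0], [0, 0, 0]],
  [[0, 0, 0], [0, 0, 0]],
  [[0, 0, 0], [0, 0, 0]],
  [[0, 0, 0], [0, 0, 0]],
])

```text
time_s: 16.75
tool_pos: [0.5741, -0.0004, 0.1328]
tool_rot: [-46.9, 0.6, -92.8]
force: [0.3, 0.0, 0.2]
grip_width: 0.0477
```

carry_out([
  [[0, 0, 0], [0, 0, 0]],
  [[0, 0, 0], [0, 0, 0]],
  [[0, 0, 0], [0, 0, 0]],
  [[0, 0, 0], [0, 0, 0]],
  [[0, 0, 0], [0, 0, 0]],
  [[0, 0, 0], [0, 0, 0]],
  [[0, 0, 0], [0, 0, 0]],
  [[0, 0, 0], [0, 0, 0]],
  [[0, 0, 0], [0, 0, 0]],
  [[0, 0, 0], [0, 0, 0]],
])

```text
time_s: 17.75
tool_pos: [0.5742, -0.0004, 0.1333]
tool_rot: [-46.9, 0.6, -92.8]
force: [-0.4, 0.4, -0.3]
grip_width: 0.0478
```

```bash
python3 - <<'E'
from h import *
o=env.get_obs();print(o["tool_pos"],inbox(o["tool_pos"]),o["qpos"],o["force"],o["time_s"])
for n in("scene","side"):
    im=env.read_camera(n);cv2.imwrite(f"pics/{n}13.png",im[:,:,::-1])
    for l in("mug","jar","tape_roll"):
        r=env.outline_of(n,l)
        if r: print(n,l,np.round(r[0]["xy"]),round(r[0]["p"],2))
a=cv2.imread("pics/side13.png")[60:290,200:480];b=cv2.imread("pics/scene13.png")[170:400,220:460]
cv2.imwrite("pics/c13.png",cv2.resize(np.hstack([a,b]),(800,354),interpolation=cv2.INTER_CUBIC))
E
```

```text
[ 0.5742 -0.0004  0.1333] [-125.7975    5.0228] [ -21.1042  -12.1931   13.7668  138.2227   39.8912   13.8174 -135.1649] [-0.4251  0.3879 -0.2987] 17.75
scene mug [412. 208.] 0.86
scene jar [164. 271.] 0.56
scene tape_roll [374. 197.] 0.55
side mug [229. 130.] 0.77
side jar [380. 362.] 0.66
side tape_roll [191. 168.] 0.9
```

View pics/c13.png

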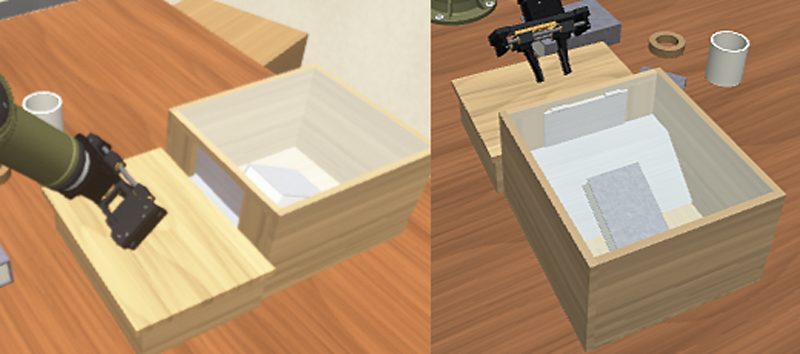

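carry_out([
  [[0, -5, 0], [0, 0, 0]],
  [[0, 0, 0], [0, 0, 0]],
  [[0, 0, 0], [0, 0, 0]],
  [[0, 0, 0], [0, 0, 0]],
  [[0, 0, 0], [0, 0, 0]],
  [[0, 0, 0], [0, 0, 0]],
])

```text
time_s: 18.75
tool_pos: [0.5708, -0.0004, 0.1368]
tool_rot: [-46.9, 0.6, -92.8]
force: [0.3, -0.1, -0.5]
grip_width: 0.0478
```

```bash
python3 - <<'E'
from h import *
im=env.read_camera("scene")[:,:,::-1]
A=im[225:345,280:410].astype(int)
print("vs prev",np.abs(A-cv2.imread("pics/scene13.png")[225:345,280:410]).max())
f=cv2.absdiff(np.ascontiguousarray(im),cv2.imread("pics/scene0.png"))[222:262,285:350];print("flap vs start max/mean",f.max(),f.mean())
cv2.imwrite("pics/c14.png",cv2.resize(np.hstack([im[210:350,270:420],cv2.imread("pics/scene0.png")[210:350,270:420]]),(800,373)))
E
```

```text
vs prev 6
flap vs start max/mean 141 7.532564102564103
```

View pics/c14.png

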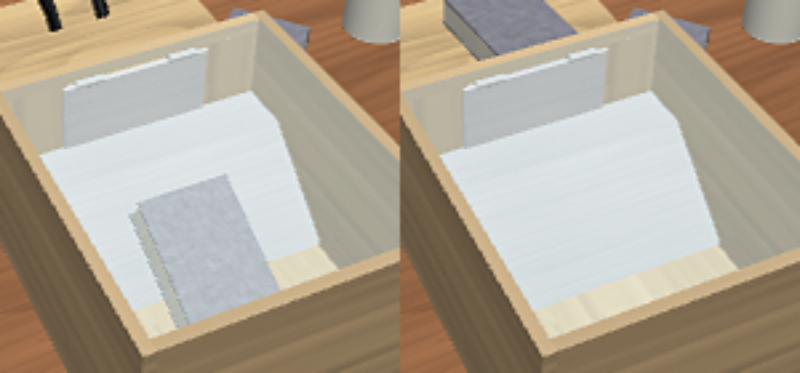

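The flap hangs exactly as at the start, at crop (135,95) against (535,95). The book is at rest inside, at crop (205,250).

```bash
python3 -c "
from cell import env
print(env.sign_off(), env.get_obs()['time_s'])"
```

```text
the job is handed in; nothing more can be done
the job is handed in; nothing more can be done
```

The book is inside the drop box, the flap hangs shut, and I handed the job in at about 19 s, well under the 67 s limit.

**What I did:** I pushed the book sideways with the open fingertips until it lay straight and within about 4 mm of the opening's middle. I then pushed it end-on with the tool leaned about 43°, through the flap, until it tipped off the sill. Then I drew the fingers straight back.

**Last checks:**
- **Book:** it rests on the slide with its front end down inside the box, and it had not moved between the last two pictures.
- **Flap:** it looks the same as in the starting picture by eye. A pixel comparison of that area came out at up to 141 (mean 7.5). I put that down to the book having left the ledge behind it and now lying on the slide, but did not check.
- **Mug, jar and tape roll:** they show where they began, within a few pixels. The largest shift was the mug in the side view, 7 px, where the arm partly hides it. The scene view puts it within 2 px.
- **Robot:** it touches nothing, and every force reading I took was under about 2 N.

**What disagreed:**
- The wrist camera placed the ledge and book about 6 mm further left than the fixed cameras did. I split the difference.
- The first lean stopped at 37° instead of 42° because the elbow was near its limit. I added the rest while pushing.

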